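Clamp a device into the thermal-test press

TASK

Push the carriage of the small clamp press fully home under the bridge, then screw the clamp down by turning its T-handle clockwise; it takes two or three half turns, so you will have to take hold of the bar's ends afresh. Devices differ in thickness, so go by feel: stop once the handle has clearly stiffened, at about 1.2 newton metres (it runs free at about 0.75) and before 1.4. Leave it clamped and let go, without disturbing the other things on the bench.

Things in the scene. Friction and masses are not known exactly. Their poses are not given: they have to be found in the camera images.
- press: The clamp press, fixed to the bench: aluminium base plate 200 x 150 mm, 20 mm thick, with two steel posts 164 mm apart along its x axis that carry a grey bridge bar (196 x 46 mm, top 116 mm above the bench). Origin: centre of the base plate's underside, on the screw axis; z up; the carriage goes in along its -y and is pulled out along its +y.
- carriage (a joint): Travel of the sliding carriage (m): 0 pulled right out, 0.060 home against its stop; moves along the press's -y as it grows. Slides with about 3 N of drag and stays where it is left.
- carriage_post (a point): On the carriage's upright round steel post (diameter 18 mm, top 20 mm above this point, foot 35 mm below it on a flat tongue 34 mm wide): point on the post's axis, 65 mm above the bench. Pinch or push it from above; with the carriage home it stands 140 mm from the screw axis on the press's +y side.
- tee (a joint): Angle of the T-handle (rad), 0 to 9.4: grows clockwise seen from above, driving the foot down 3.18 mm a rad; the handle keeps its height and is self-locking. Free-running drag 0.75 N m (10.4 N at the bar's end balls). From first touch (somewhere between 4.4 and 6.3, hidden: devices differ) the torque that keeps it turning rises about 0.7 N m a rad; 1.2 N m is 16.7 N at the balls.
- tee_hub (a point): Centre of the T-handle's crossbar, on the screw axis, 171 mm above the bench. The bar's hub is 24 mm in diameter; the screw stem below it 16 mm. Under the bar there are 50 mm of free space down to the bridge, on which a brass collar (32 mm in diameter, 8 mm high) surrounds the stem. x axis along the bar, towards end a.
- bar_end_a (a point): Centre of the ball (20 mm in diameter) on one end of the T-handle's crossbar, 72 mm from the hub's centre. The bar is a level round steel rod, 10 mm in diameter. The ball can be pinched from above and lets the fingers swivel a little on it; squeezed hard, part of the torque passes as a twist of the grip, so for a true feel leave the fingers 1 to 2 mm wider than the ball and push.
- bar_end_b (a point): The same for the other, identical end, opposite.
- foot: The screw's steel foot, a disc 24 mm in diameter under the bridge that moves down without turning; origin at the centre of its underside, 72 mm above the bench at T-handle angle 0. The device is sprung (80 N a mm). Each 10 N on the foot adds 0.032 N m, so 1.2 N m means about 140 N on the foot. The rest is friction: the torque is felt fully only while the handle is turning, not when it is held still.
- multimeter: Bystander: handheld meter, 190 x 92 x 40 mm, lying flat; origin at the centre of its underside, x along its length.
- thermometer: Bystander: handheld thermometer, 170 x 74 x 40 mm, lying flat; origin at the centre of its underside, x along its length.
- cup: Bystander: empty white paper cup, 76 mm across, 88 mm high; origin at the centre of its underside.
- fin_sink: Bystander: round copper heat sink with fins, 64 mm across, 30 mm high; origin at the centre of its underside.
- spare_board: Bystander: green circuit board, 100 x 75 mm, up to 18 mm high; origin at the centre of its underside.
- driver: Bystander: screwdriver 170 mm long, lying flat along its x.
- foam_block: Bystander: grey block 70 x 100 x 45 mm; origin at the centre of its underside.

How it is judged:
By the outcome, as a careful person would: the job done as asked, in the order asked, and still so for the second after the job is handed in, with the robot touching nothing.
It also fails if it takes over 72 s, if anything falls off the work surface, if the arm or the gripper's body presses on something with over 40 N, if the wrist force passes 120 N, or if a joint passes its speed limit or range.

ROBOT

A 6-joint arm with a two-finger parallel gripper is mounted at the origin on the work surface. World frame = base frame: x ahead of the robot, y to its left, z up, the work surface at z = 0. Lengths are in m, angles in degrees, forces in N, time in s.
With the tool pointing down it reaches from about 0.35 to 0.875 m from the base axis. Payload 4.2 kg.
Tool frame: the origin (TCP) lies midway between the tips of the shut fingers; the grasp point (between the pads) lies 19 mm behind it; z points along the fingers, y is the direction in which the jaws open and shut (so a half turn about z gives the same grasp; the last joint's range is limited). The gripper opens to 87 mm and grips with 3 to 60 N. Pads are 19 mm wide; open, the fingers measure 117 mm over their backs; the gripper's body (75 mm by 190 mm) begins 51 mm behind the grasp point.
Start: joints at [86.207, 22.042, 0.453, 0, -68.411, -14.817], TCP at [0.199, 0.592, 0.223] pointing down, gripper open.
Joint ranges: [-179.83, 179.83], [-69.29, 118.12], [-61.27, 80.66], [-181.25, 117.63], [-171.15, -9.14], [-177.46, 177.46]. Speed limits (degrees/s): [159.86, 159.86, 180, 180, 180, 180].

INTERFACE

Orientations are given as a 3x3 rotation matrix whose columns are the frame's x, y, z axes.
In Python, from station import r gives the robot as it stands.
- The arm moves only by the tool carry_out, never from a script. Its argument "steps" is a list of rows, each a list of 2 entries, a list of its own where there are three numbers: the shift along the tool's x, y, z in cm, then the turn about the tool's z in degrees. In form: [[[x, y, z], twist], ...]. A call has 1 to 20 rows; each row is the pose to reach, as a shift and turn from the pose measured when the call began, along the tool's axes at that moment; what a row does not reach only later rows make up. A row lasts 1/10 s, in which the tool goes at most 50 mm and 8.59 degrees, less where a joint would pass 70% of its speed; a pose out of reach is approached as far as the arm can. A call with a gripper value outside its range is refused whole. "gripper" is the gripper's target within -1 to 1 (fully open at 1, half-way at 0, shut at -1), set as the call begins (left out, the last holds). The fingers move at their own pace and stop on an object; the grip force is fixed at half the most. Time passes only in rows, so rows that repeat a pose let the fingers close. It gives the time, the measured TCP pose, the force and the opening at its end, in the units of the state.
- r.sense(): the state, without advancing time (a new reading comes with each control period).
- r.capture(name): name is "scene" or "top" or "wrist"; returns the picture (420x560x3 uint8, red, green, blue); there is no depth.
- r.calibration(name): a dict with "camera_matrix" (3x3 intrinsics, pixels), "world_from_camera" (4x4, takes a point from camera to world coordinates). Camera axes: x right, y up, looking along -z (the intrinsics and any distortion apply to the point x, -y, -z); pixel columns grow to the right and rows downward; lengths in m; the calibration is good to about 2 mm. A picture is of the moment at which its call begins: read the wrist's pose just before it. calibration takes no time and is no camera call; for the wrist camera it gives the pose at the moment of the call.
- r.finish_job(): hands the job in, once; it reports no verdict.
Trained networks look in the newest picture that a camera, given by its name, has taken for a name from the list of things; names that differ only in an ending like _2 or _b are one class to them, and where a whole thing is asked for, a point or a joint stands for the part that bears it (a point fixed in the world has none). Each returns a list of dicts, best first, with "confidence" (0 to 1); they miss things now and then, are a little off and sometimes report something else, mostly with a low value. They report only what shows in the picture. A call takes as long as a camera call.
- r.cut_out(camera, target): "pixels" (420x560 bool, what is visible of it).
- r.place_of(camera, target): "centre" ([x, y, z] in m, in world coordinates, good to about 4 mm: a listed point, or the origin of a listed thing).
The state is a dict: "time_s": time; "joints": joint angles; "joint_velocities": joint speeds; "effort": joint torques, N m; "tcp_pos": TCP position; "ee_rot": TCP orientation; "wrist_force": force on the tool from outside, world axes, zero at the start; "moment": the same for the moment, N m; "gripper_width": opening from 0.0 (shut) to 1.0 (fully open).
Only numpy, scipy, OpenCV 4.12 (cv2) and the standard library are available. Lean on these libraries where they do the work, as an engineer would, in place of code of your own. Each camera call takes 0.05 s, during which the arm holds its last target. There are 200 camera calls.

## Working session

There is one attempt and no reset: what is moved stays moved. The work goes in short steps, Python scripts to look and compute and a tool call to move; the robot and the scene stay as the last step left them, time stands still between calls to the robot, and variables do not carry over. Pictures are saved under pics/ and viewed, about 8 in all and at most 12, crops included, and the job is handed in when it is done.

Besides the shell and the picture viewer there is one more tool, called after ">>>" by a JSON object that holds its "fn" and its "kwargs", one argument or row to a line. carry_out: Moves the arm, as the interface text tells. Its arguments: {"type":"object","properties":{"steps":{"type":"array","items":{"type":"array"}},"gripper":{"type":"number"}},"required":["steps"]}

```bash
mkdir -p pics; ls
python3 - <<'E'
from station import r
import cv2,numpy as np
np.set_printoptions(precision=4,suppress=True)
s=r.sense();print({k:np.round(v,4).tolist() for k,v in s.items()})
for c in("top","scene"):
    im=r.capture(c);cv2.imwrite(f"pics/{c}0.png",cv2.cvtColor(im,cv2.COLOR_RGB2BGR))
    for t in("press","carriage_post","tee_hub","bar_end_a","foot","multimeter","thermometer","cup","fin_sink","spare_board","driver","foam_block"):
        print(c,t,[(np.round(d["centre"],4).tolist(),round(d["confidence"],2)) for d in r.place_of(c,t)][:3])
print(r.sense()["time_s"])
E
```

```text
pics
{'time_s': 0.0, 'joints': [86.2062, 22.0898, 0.3786, -0.0293, -68.4113, -14.815], 'joint_velocities': [0.0036, 0.0859, -0.0687, -0.1156, -0.045, 0.0029], 'effort': [-0.0004, -39.0672, 18.7406, 4.2202, 0.0109, -0.0002], 'tcp_pos': [0.1992, 0.5917, 0.2215], 'ee_rot': [[0.9477, -0.3193, -0.0006], [-0.3193, -0.9477, -0.0021], [0.0001, 0.0022, -1.0]], 'wrist_force': [0.4243, 0.2326, -0.3309], 'moment': [-0.006, 0.0265, 0.023], 'gripper_width': 1.002}
top press [([0.5911, -0.0316, -0.0009], 0.75)]
top carriage_post [([0.597, 0.1526, 0.062], 0.77)]
top tee_hub [([0.5856, -0.0315, 0.172], 0.9)]
top bar_end_a [([0.6467, 0.0068, 0.1716], 0.73), ([0.5218, -0.0687, 0.1732], 0.69), ([0.5874, -0.0301, 0.1707], 0.63)]
top foot []
top multimeter [([0.6738, 0.4644, 0.0013], 0.81)]
top thermometer [([0.401, 0.4407, 0.001], 0.72)]
top cup [([0.7261, -0.1706, -0.0008], 0.76)]
top fin_sink [([0.5928, -0.1727, 0.002], 0.68)]
top spare_board [([0.3936, -0.133, -0.0004], 0.65)]
top driver []
top foam_block [([0.7527, 0.0194, 0.0013], 0.59)]
scene press [([0.5862, -0.0302, -0.0011], 0.87)]
scene carriage_post [([0.5989, 0.1521, 0.0663], 0.7)]
scene tee_hub [([0.5899, -0.0297, 0.1673], 0.87)]
scene bar_end_a [([0.5273, -0.0701, 0.1716], 0.81), ([0.6534, 0.0026, 0.1716], 0.64)]
scene foot [([0.5898, -0.0303, 0.0701], 0.35)]
scene multimeter [([0.6734, 0.4663, -0.0016], 0.63)]
scene thermometer [([0.4059, 0.4429, -0.0027], 0.9)]
scene cup [([0.7293, -0.173, -0.0045], 0.95)]
scene fin_sink [([0.5929, -0.1707, -0.0021], 0.57)]
scene spare_board [([0.391, -0.1278, 0.0027], 0.94)]
scene driver [([0.4984, -0.38, -0.0031], 0.87)]
scene foam_block [([0.7552, 0.0168, 0.003], 0.75)]
1.3
```

View pics/top0.png

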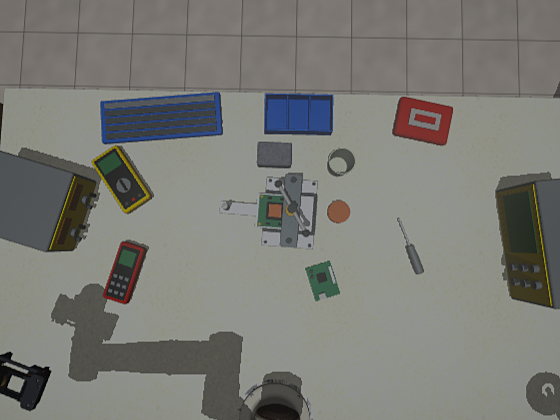

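View pics/scene0.png

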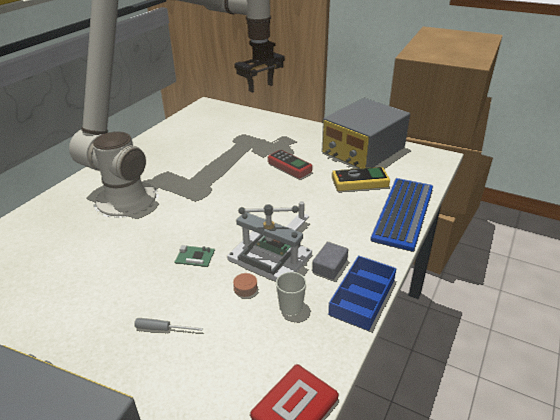

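The top view shows the press at about (290,210), the post out to its left at (227,205), and the bar at roughly 30° from x. The scene view agrees, with nothing else near the handle at bar height. I'll move over the post with the jaws along the press x axis.

>>> {"fn": "carry_out", "kwargs": {
  "steps": [
    [[51.9, 29, 0], 74.4],
    [[51.9, 29, 0], 74.4],
    [[51.9, 29, 0], 74.4],
    [[51.9, 29, 0], 74.4],
    [[51.9, 29, 0], 74.4],
    [[51.9, 29, 0], 74.4],
    [[51.9, 29, 0], 74.4],
    [[51.9, 29, 0], 74.4],
    [[51.9, 29, 0], 74.4],
    [[51.9, 29, 0], 74.4],
    [[51.9, 29, 0], 74.4],
    [[51.9, 29, 0], 74.4],
    [[51.9, 29, 0], 74.4],
    [[51.9, 29, 0], 74.4],
    [[51.9, 29, 0], 74.4],
    [[51.9, 29, 0], 74.4],
    [[51.9, 29, 0], 74.4],
    [[51.9, 29, 0], 74.4]
  ],
  "gripper": 0
}}

```text
time_s: 3.1
tcp_pos: [0.5983, 0.1527, 0.2229]
ee_rot: [[-0.051, -0.999, 0.0], [-0.999, 0.051, 0.0], [-0.0, -0.0, -1.0]]
wrist_force: [0.3, -0.2, -0.1]
gripper_width: 0.499
```

```bash
cat > h.py <<'E'
from station import r
import cv2,numpy as np
np.set_printoptions(precision=4,suppress=True)
def look(c,ts,save=None):
    im=r.capture(c)
    if save: cv2.imwrite(f"pics/{save}.png",cv2.cvtColor(im,cv2.COLOR_RGB2BGR))
    for t in ts: print(c,t,[(np.round(d["centre"],4).tolist(),round(d["confidence"],2)) for d in r.place_of(c,t)][:3])
def show():
    s=r.sense();print("t",s["time_s"],"tcp",s["tcp_pos"],"F",s["wrist_force"],"M",s["moment"],"w",s["gripper_width"]);print("J",np.array(s["joints"]));print(np.array(s["ee_rot"]));return s
def plan(target,ydir=None):
    s=r.sense();R=np.array(s["ee_rot"]);d=R.T@(np.array(target)-s["tcp_pos"])*100
    a=None
    if ydir is not None:
        v=R.T@np.array([np.cos(np.radians(ydir)),np.sin(np.radians(ydir)),0]);a=np.degrees(np.arctan2(-v[0],v[1]))
    print("shift cm",d,"turn",a)
E
python3 - <<'E'
from h import *
show()
look("wrist",("carriage_post","tee_hub","bar_end_a","press"),"w1")
look("top",("carriage_post","tee_hub","press"))
look("scene",("carriage_post","tee_hub"))
E
```

```text
t 3.1 tcp [0.5983 0.1527 0.2229] F [ 0.2724 -0.2042 -0.1064] M [ 0.1101 -0.122  -0.0173] w 0.4991256601551284
J [ 29.3169  21.2893  -0.6544   0.001  -68.0338 -32.238 ]
[[-0.051  -0.9987  0.0004]
 [-0.9987  0.051   0.0002]
 [-0.0002 -0.0003 -1.    ]]
wrist carriage_post [([0.5994, 0.1517, 0.0695], 0.82)]
wrist tee_hub []
wrist bar_end_a [([0.6497, 0.0044, 0.1701], 0.76)]
wrist press [([0.5893, -0.0321, 0.001], 0.76)]
top carriage_post [([0.5963, 0.1485, 0.0608], 0.57), ([0.6756, 0.4652, 0.0021], 0.57)]
top tee_hub [([0.5856, -0.0322, 0.1682], 0.73)]
top press [([0.5885, -0.0269, 0.0007], 0.67)]
scene carriage_post [([0.5987, 0.1514, 0.0656], 0.91)]
scene tee_hub [([0.5899, -0.0309, 0.1685], 0.87), ([0.5977, 0.1502, 0.064], 0.3)]
```

>>> {"fn": "carry_out", "kwargs": {
  "steps": [
    [[0.1, 0, 4], 0],
    [[0.1, 0, 8], 0],
    [[0.1, 0, 12], 0],
    [[0.1, 0, 15], 0],
    [[0.1, 0, 17], 0],
    [[0.1, 0, 17.3], 0],
    [[0.1, 0, 17.3], 0]
  ]
}}

```text
time_s: 4.4
tcp_pos: [0.5989, 0.1507, 0.0494]
ee_rot: [[-0.052, -0.999, -0.0], [-0.999, 0.052, -0.001], [0.001, 0.0, -1.0]]
wrist_force: [-0.6, 1.0, -0.0]
gripper_width: 0.502
```

>>> {"fn": "carry_out", "kwargs": {
  "steps": [
    [[0, 0, 0], 0],
    [[0, 0, 0], 0],
    [[0, 0, 0], 0],
    [[0, 0, 0], 0],
    [[0, 0, 0], 0],
    [[0, 0, 0], 0],
    [[0, 0, 0], 0],
    [[0, 0, 0], 0]
  ],
  "gripper": -0.8
}}

```text
time_s: 5.2
tcp_pos: [0.5982, 0.1508, 0.0501]
ee_rot: [[-0.052, -0.999, -0.001], [-0.999, 0.052, -0.001], [0.001, 0.001, -1.0]]
wrist_force: [-4.9, 2.1, 5.5]
gripper_width: 0.199
```

>>> {"fn": "carry_out", "kwargs": {
  "steps": [
    [[0.3, 0, 0], 0],
    [[0.6, 0, 0], 0],
    [[0.9, 0, 0], 0],
    [[1.2, 0, 0], 0],
    [[1.5, 0, 0], 0],
    [[1.8, 0, 0], 0],
    [[2.1, 0, 0], 0],
    [[2.4, 0, 0], 0],
    [[2.7, 0, 0], 0],
    [[3, 0, 0], 0],
    [[3.3, 0, 0], 0],
    [[3.5, 0, 0], 0]
  ]
}}

```text
time_s: 6.4
tcp_pos: [0.5962, 0.1155, 0.0501]
ee_rot: [[-0.052, -0.999, -0.002], [-0.999, 0.052, -0.001], [0.001, 0.002, -1.0]]
wrist_force: [-3.3, 3.1, 3.1]
gripper_width: 0.199
```

>>> {"fn": "carry_out", "kwargs": {
  "steps": [
    [[0.15, 0, 0], 0],
    [[0.3, 0, 0], 0],
    [[0.45, 0, 0], 0],
    [[0.6, 0, 0], 0],
    [[0.7, 0, 0], 0]
  ]
}}

```text
time_s: 6.9
tcp_pos: [0.5958, 0.1083, 0.0501]
ee_rot: [[-0.052, -0.999, -0.002], [-0.999, 0.052, -0.001], [0.001, 0.002, -1.0]]
wrist_force: [-2.4, 3.4, 3.2]
gripper_width: 0.199
```

Not yet at the stop, because the drag is still about 3 N. I'll keep going in small steps.

>>> {"fn": "carry_out", "kwargs": {
  "steps": [
    [[0.1, 0, 0], 0],
    [[0.2, 0, 0], 0],
    [[0.3, 0, 0], 0]
  ]
}}

```text
time_s: 7.2
tcp_pos: [0.5958, 0.1077, 0.0501]
ee_rot: [[-0.053, -0.999, -0.0], [-0.999, 0.053, 0.003], [-0.003, 0.0, -1.0]]
wrist_force: [-5.6, 14.1, 3.2]
gripper_width: 0.198
```

>>> {"fn": "carry_out", "kwargs": {
  "steps": [
    [[0.1, 0, 0], 0],
    [[0.2, 0, 0], 0],
    [[0.3, 0, 0], 0]
  ]
}}

```text
time_s: 7.5
tcp_pos: [0.5959, 0.1077, 0.0501]
ee_rot: [[-0.053, -0.999, 0.001], [-0.999, 0.053, 0.007], [-0.007, -0.001, -1.0]]
wrist_force: [-7.2, 15.9, 3.7]
gripper_width: 0.196
```

>>> {"fn": "carry_out", "kwargs": {
  "steps": [
    [[0, 0, 0], 0],
    [[0, 0, 0], 0],
    [[0, 0, 0], 0],
    [[0, 0, 0], 0],
    [[0, 0, 0], 0],
    [[0, 0, -3], 0],
    [[0, 0, -7], 0],
    [[0, 0, -12], 0],
    [[0, 0, -17], 0],
    [[0, 0, -17], 0]
  ],
  "gripper": 0
}}

```text
time_s: 8.5
tcp_pos: [0.6, 0.1071, 0.2292]
ee_rot: [[-0.051, -0.999, 0.018], [-0.999, 0.052, 0.011], [-0.012, -0.018, -1.0]]
wrist_force: [0.5, 0.6, 0.2]
gripper_width: 0.5
```

Run:
```python
from h import *
show()
look("wrist",("carriage_post","tee_hub","bar_end_a"),"w2")
look("top",("carriage_post",))
plan([0.650,0.005,0.22],30.5-90)
```

```text
t 8.5 tcp [0.6    0.1071 0.2292] F [0.4648 0.5719 0.2026] M [ 0.1065 -0.0933  0.0103] w 0.49971948759786466
J [ 25.2591  19.6882  -2.0938  -0.1313 -67.0053 -28.165 ]
[[-0.0515 -0.9985  0.0182]
 [-0.9986  0.0517  0.0109]
 [-0.0119 -0.0177 -0.9998]]
wrist carriage_post [([0.5956, 0.1061, 0.0635], 0.56)]
wrist tee_hub [([0.5904, -0.0245, 0.1723], 0.57)]
wrist bar_end_a []
top carriage_post [([0.5975, 0.1087, 0.0623], 0.66), ([0.7546, 0.0185, -0.003], 0.23)]
shift cm [ 9.8071 -6.0456 -0.2482] turn -123.52658759521034
```

>>> {"fn": "carry_out", "kwargs": {
  "steps": [
    [[9.8, -6, 0], -123.5],
    [[9.8, -6, 0], -123.5],
    [[9.8, -6, 0], -123.5],
    [[9.8, -6, 0], -123.5],
    [[9.8, -6, 0], -123.5],
    [[9.8, -6, 0], -123.5],
    [[9.8, -6, 0], -123.5],
    [[9.8, -6, 0], -123.5],
    [[9.8, -6, 0], -123.5],
    [[9.8, -6, 0], -123.5],
    [[9.8, -6, 0], -123.5],
    [[9.8, -6, 0], -123.5],
    [[9.8, -6, 0], -123.5],
    [[9.8, -6, 0], -123.5],
    [[9.8, -6, 0], -123.5],
    [[9.8, -6, 0], -123.5],
    [[9.8, -6, 0], -123.5],
    [[9.8, -6, 0], -123.5],
    [[9.8, -6, 0], -123.5]
  ]
}}

```text
time_s: 10.7
tcp_pos: [0.6495, 0.005, 0.2173]
ee_rot: [[0.862, 0.507, -0.002], [0.507, -0.862, 0.005], [0.001, -0.006, -1.0]]
wrist_force: [0.1, -0.1, 0.7]
gripper_width: 0.498
```

Run:
```python
from h import *
show()
look("wrist",("tee_hub","bar_end_a"),"w3")
plan([0.650,0.005,0.152],30.5-90)
```

```text
t 10.7 tcp [0.6495 0.005  0.2173] F [ 0.0761 -0.1022  0.6523] M [-0.097  -0.0412 -0.0213] w 0.4980032497837846
J [ 14.5279  24.7059   3.9976  -0.3472 -69.3544 106.0268]
[[ 0.8622  0.5065 -0.0025]
 [ 0.5065 -0.8622  0.0052]
 [ 0.0005 -0.0058 -1.    ]]
wrist tee_hub [([0.5894, -0.0255, 0.1733], 0.89)]
wrist bar_end_a [([0.6497, 0.0074, 0.1699], 0.8)]
shift cm [0.0283 0.0687 6.5557] turn -0.044408161477060504
```

View pics/w3.png

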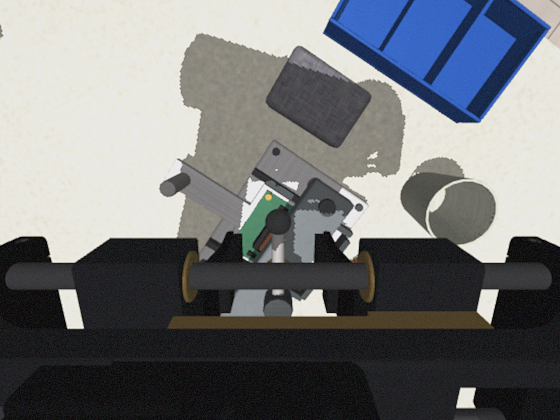

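The view shows the far ball at (278,222), centred between the fingers, with the bar running vertically down to the hub at (278,305). I'll descend and close to about 23 mm.

>>> {"fn": "carry_out", "kwargs": {
  "steps": [
    [[0, 0, 3], 0],
    [[0, 0, 5], 0],
    [[0, 0, 6.5], 0],
    [[0, 0, 6.5], 0],
    [[0, 0, 6.5], 0]
  ]
}}

```text
time_s: 11.35
tcp_pos: [0.6498, 0.0054, 0.153]
ee_rot: [[0.862, 0.507, -0.002], [0.507, -0.862, 0.005], [0.001, -0.005, -1.0]]
wrist_force: [-0.0, 0.6, 0.3]
gripper_width: 0.499
```

>>> {"fn": "carry_out", "kwargs": {
  "steps": [
    [[0, 0, 0], 0],
    [[0, 0, 0], 0],
    [[0, 0, 0], 0],
    [[0, 0, 0], 0]
  ],
  "gripper": -0.47
}}

```text
time_s: 11.75
tcp_pos: [0.6499, 0.0054, 0.1535]
ee_rot: [[0.862, 0.507, -0.001], [0.507, -0.862, 0.005], [0.002, -0.005, -1.0]]
wrist_force: [0.1, -1.2, 0.2]
gripper_width: 0.286
```

```bash
cat >> h.py <<'E'
def arc(a0,step,n,hub,R=.072,z=.152):
    "rows on the circle: bar end at world angle a0-k*step, tool x radial outward"
    s=r.sense();M=np.array(s["ee_rot"]);p0=np.array(s["tcp_pos"]);y0=np.degrees(np.arctan2(M[1,0],M[0,0]))
    rows=[]
    for k in range(1,n+1):
        a=a0-k*step;q=np.radians(a);t=np.array([hub[0]+R*np.cos(q),hub[1]+R*np.sin(q),z])
        d=M.T@(t-p0)*100;tw=y0-a;tw=tw%360
        if tw>350: tw-=360
        rows.append([[round(float(v),2) for v in d],round(float(tw),1)])
    print(rows)
def feel(hub):
    s=r.sense();p=np.array(s["tcp_pos"])[:2]-hub;F=s["wrist_force"];m=p[0]*F[1]-p[1]*F[0]
    u=p/np.hypot(*p);M=np.array(s["ee_rot"])
    print("t",round(s["time_s"],2),"ang",np.degrees(np.arctan2(p[1],p[0])),"yaw",np.degrees(np.arctan2(M[1,0],M[0,0])),"rad",np.hypot(*p),"z",s["tcp_pos"][2],"rxF",m,"72mm*Ft",.072*m/np.hypot(*p),"Fr",u@np.array(F[:2]),"Fz",F[2],"Mz",s["moment"][2],"w",s["gripper_width"],"j6",s["joints"][5])
E
python3 - <<'E'
from h import *
H=np.array([.5885,-.0315]);feel(H);arc(30.5,6,20,H)
E
```

```text
t 11.75 ang 31.002453635705077 yaw 30.46690741676189 rad 0.07167395302176158 z 0.1535073099626286 rxF -0.07592765501120959 72mm*Ft -0.07627305220834224 Fr -0.48814260937105475 Fz 0.22248928531358847 Mz 0.01614029821170183 w 0.28574519327694087 j6 106.06306144474839
[[[-0.01, 0.82, 0.15], 6.0], [[-0.12, 1.56, 0.14], 12.0], [[-0.32, 2.29, 0.14], 18.0], [[-0.59, 2.99, 0.14], 24.0], [[-0.93, 3.66, 0.13], 30.0], [[-1.34, 4.3, 0.13], 36.0], [[-1.81, 4.88, 0.12], 42.0], [[-2.35, 5.42, 0.12], 48.0], [[-2.93, 5.89, 0.12], 54.0], [[-3.56, 6.3, 0.11], 60.0], [[-4.24, 6.64, 0.11], 66.0], [[-4.94, 6.91, 0.11], 72.0], [[-5.67, 7.11, 0.1], 78.0], [[-6.41, 7.23, 0.1], 84.0], [[-7.16, 7.27, 0.1], 90.0], [[-7.92, 7.23, 0.1], 96.0], [[-8.66, 7.11, 0.1], 102.0], [[-9.39, 6.92, 0.1], 108.0], [[-10.09, 6.65, 0.1], 114.0], [[-10.76, 6.31, 0.1], 120.0]]
```

>>> {"fn": "carry_out", "kwargs": {
  "steps": [
    [[0, 0.1, 0.1], 0],
    [[0, 0.4, 0.1], 3],
    [[0, 0.8, 0.1], 6],
    [[-0.1, 1.6, 0.1], 12],
    [[-0.3, 2.3, 0.1], 18],
    [[-0.6, 3.0, 0.1], 24],
    [[-0.9, 3.7, 0.1], 30],
    [[-1.3, 4.3, 0.1], 36],
    [[-1.8, 4.9, 0.1], 42],
    [[-2.4, 5.4, 0.1], 48]
  ]
}}

```text
time_s: 12.75
tcp_pos: [0.6566, -0.0501, 0.1525]
ee_rot: [[0.953, -0.304, 0.0], [-0.304, -0.953, 0.01], [-0.003, -0.009, -1.0]]
wrist_force: [-0.9, 11.1, 3.0]
gripper_width: 0.268
```

Run:
```python
from h import *
H=np.array([.5885,-.0315]);feel(H);look("wrist",("tee_hub","bar_end_a"),"w4");look("top",("tee_hub","bar_end_a"));look("scene",("bar_end_a",));feel(H)
arc(-17.5,6,20,H)
```

```text
t 12.75 ang -15.300410017387028 yaw -17.70961711661683 rad 0.07057102013294966 z 0.15247067333837158 rxF 0.7399862945428971 72mm*Ft 0.7549701436470035 Fr -3.8061803116754223 Fz 2.993346956047306 Mz 0.0524969046012547 w 0.26791289711229777 j6 63.162661099298305
wrist tee_hub []
wrist bar_end_a [([0.654, -0.0469, 0.1713], 0.57)]
top tee_hub [([0.5861, -0.0316, 0.1699], 0.69)]
top bar_end_a [([0.5174, -0.0123, 0.1711], 0.84), ([0.6579, -0.0469, 0.1722], 0.76), ([0.6774, 0.4642, -0.0014], 0.71)]
scene bar_end_a [([0.3922, -0.1301, 0.005], 0.74), ([0.6579, -0.0478, 0.1714], 0.55)]
t 13.15 ang -16.25092740943323 yaw -17.487617530716232 rad 0.0708046132655993 z 0.15248103920546158 rxF 0.367016681635594 72mm*Ft 0.3732129851290573 Fr -2.9135006926313864 Fz 2.047973126863856 Mz 0.06948936489417598 w 0.2672624812706388 j6 63.38334051437327
[[[0.08, 0.91, 0.04], 6.0], [[-0.04, 1.65, 0.04], 12.0], [[-0.23, 2.38, 0.03], 18.0], [[-0.5, 3.08, 0.03], 24.0], [[-0.84, 3.75, 0.02], 30.0], [[-1.25, 4.39, 0.02], 36.0], [[-1.73, 4.97, 0.02], 42.0], [[-2.26, 5.5, 0.01], 48.0], [[-2.85, 5.98, 0.01], 54.0], [[-3.48, 6.39, 0.01], 60.0], [[-4.15, 6.73, 0.01], 66.0], [[-4.86, 7.0, 0.01], 72.0], [[-5.58, 7.2, 0.01], 78.0], [[-6.33, 7.31, 0.01], 84.0], [[-7.08, 7.35, 0.01], 90.0], [[-7.83, 7.31, 0.02], 96.0], [[-8.58, 7.2, 0.02], 102.0], [[-9.31, 7.0, 0.02], 108.0], [[-10.01, 6.73, 0.03], 114.0], [[-10.68, 6.39, 0.03], 120.0]]
```

View pics/w4.png

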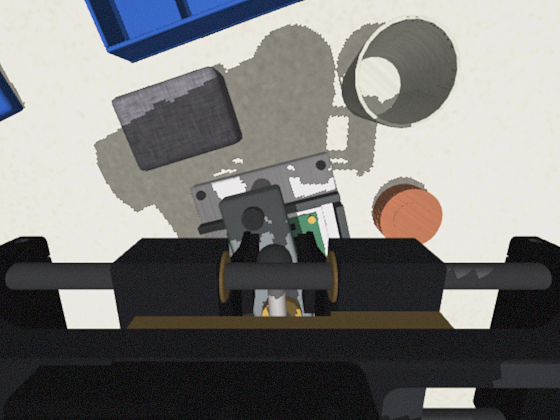

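Torque is 0.755 N m, which matches the free-running drag, and the ball sits between the fingers at (275,258). I'll continue the arc.

>>> {"fn": "carry_out", "kwargs": {
  "steps": [
    [[0.1, 0.9, 0], 6],
    [[0, 1.65, 0], 12],
    [[-0.2, 2.4, 0], 18],
    [[-0.5, 3.1, 0], 24],
    [[-0.8, 3.75, 0], 30],
    [[-1.2, 4.4, 0], 36],
    [[-1.7, 5.0, 0], 42],
    [[-2.2, 5.5, 0], 48],
    [[-2.8, 6.0, 0], 54],
    [[-3.4, 6.4, 0], 60],
    [[-4.1, 6.75, 0], 66],
    [[-4.8, 7.0, 0], 72],
    [[-5.5, 7.2, 0], 78],
    [[-6.3, 7.3, 0], 84],
    [[-7.1, 7.35, 0], 90],
    [[-7.8, 7.3, 0], 96],
    [[-8.6, 7.2, 0], 102],
    [[-9.3, 7.0, 0], 108],
    [[-10.0, 6.7, 0], 114],
    [[-10.7, 6.4, 0], 120]
  ]
}}

```text
time_s: 15.15
tcp_pos: [0.5378, -0.0818, 0.1528]
ee_rot: [[-0.74, -0.673, 0.006], [-0.673, 0.74, 0.005], [-0.008, 0.0, -1.0]]
wrist_force: [7.6, -7.9, -4.9]
gripper_width: 0.264
```

Run:
```python
from h import *
H=np.array([.5885,-.0315]);feel(H);arc(-137.5,6,13,H)
```

```text
t 15.15 ang -135.21827635702374 yaw -137.72615694325228 rad 0.07141193796111422 z 0.152764335062607 rxF 0.7826764620122783 72mm*Ft 0.7891216353149474 Fr 0.13960552111058877 Fz -4.858013898817693 Mz -0.03758648108303897 w 0.26384485382424616 j6 -55.84857461779947
[[[0.03, 1.04, 0.08], 5.8], [[-0.09, 1.78, 0.08], 11.8], [[-0.28, 2.51, 0.08], 17.8], [[-0.54, 3.21, 0.08], 23.8], [[-0.88, 3.89, 0.08], 29.8], [[-1.29, 4.52, 0.09], 35.8], [[-1.76, 5.11, 0.09], 41.8], [[-2.29, 5.64, 0.09], 47.8], [[-2.88, 6.12, 0.1], 53.8], [[-3.51, 6.53, 0.1], 59.8], [[-4.18, 6.88, 0.11], 65.8], [[-4.88, 7.15, 0.11], 71.8], [[-5.61, 7.35, 0.12], 77.8]]
```

>>> {"fn": "carry_out", "kwargs": {
  "steps": [
    [[0, 1.0, 0.1], 6],
    [[-0.1, 1.8, 0.1], 12],
    [[-0.3, 2.5, 0.1], 18],
    [[-0.5, 3.2, 0.1], 24],
    [[-0.9, 3.9, 0.1], 30],
    [[-1.3, 4.5, 0.1], 36],
    [[-1.8, 5.1, 0.1], 42],
    [[-2.3, 5.65, 0.1], 48],
    [[-2.9, 6.1, 0.1], 54],
    [[-3.5, 6.5, 0.1], 60],
    [[-4.2, 6.9, 0.1], 66],
    [[-4.9, 7.15, 0.1], 72]
  ]
}}

```text
time_s: 16.35
tcp_pos: [0.5234, 0.0011, 0.1523]
ee_rot: [[-0.866, 0.5, -0.001], [0.5, 0.866, -0.0], [0.001, -0.001, -1.0]]
wrist_force: [-4.2, -8.7, 4.8]
gripper_width: 0.269
```

Run:
```python
from h import *
H=np.array([.5885,-.0315]);feel(H)
```

```text
t 16.35 ang 153.3736126302247 yaw 150.008539442068 rad 0.07282675125824642 z 0.15232512317848396 rxF 0.701245375522533 72mm*Ft 0.6932846263948271 Fr -0.14432346798508597 Fz 4.795337785073397 Mz 0.015225021657980462 w 0.2688884552267833 j6 -137.88640507573754
```

>>> {"fn": "carry_out", "kwargs": {
  "steps": [
    [[0, -0.1, 0], 0],
    [[0, -0.1, 0], 0],
    [[0, -0.1, 0], 0],
    [[0, -0.1, 0], 0],
    [[0, -0.1, -3], 0],
    [[0, -0.1, -7], 0],
    [[0, -0.1, -7], -8],
    [[0, -0.1, -7], -16],
    [[0, -0.1, -7], -24],
    [[0, -0.1, -7], -32],
    [[0, -0.1, -7], -40],
    [[0, -0.1, -7], -48],
    [[0, -0.1, -7], -56],
    [[0, -0.1, -7], -64],
    [[0, -0.1, -7], -72],
    [[0, -0.1, -7], -80],
    [[0, -0.1, -7], -88],
    [[0, -0.1, -7], -88],
    [[0, -0.1, -7], -88]
  ],
  "gripper": 0
}}

```text
time_s: 18.25
tcp_pos: [0.523, 0.0004, 0.2223]
ee_rot: [[-0.532, -0.847, -0.001], [-0.847, 0.532, -0.0], [0.001, 0.001, -1.0]]
wrist_force: [0.0, 0.5, -0.1]
gripper_width: 0.503
```

Run:
```python
from h import *
show()
look("top",("tee_hub","bar_end_a","carriage_post"));look("scene",("tee_hub","bar_end_a"))
plan([.6527,-.0642,.22],-27-90)
```

```text
t 18.25 tcp [0.523  0.0004 0.2223] F [ 0.015   0.5217 -0.0776] M [ 0.0711 -0.0519  0.0444] w 0.502950991754198
J [ 17.8285  12.1367 -13.7393  -0.0159 -64.1747 -49.9644]
[[-0.532  -0.8467 -0.0009]
 [-0.8467  0.532  -0.    ]
 [ 0.0005  0.0008 -1.    ]]
top tee_hub []
top bar_end_a [([0.6524, -0.0641, 0.1696], 0.63)]
top carriage_post [([0.5939, 0.1067, 0.0629], 0.81)]
scene tee_hub [([0.5891, -0.0302, 0.1678], 0.76)]
scene bar_end_a [([0.5238, 0.0001, 0.1705], 0.8), ([0.6511, -0.0627, 0.1735], 0.68)]
shift cm [ -1.4126 -14.422    0.2175] turn -95.02422670467747
```

>>> {"fn": "carry_out", "kwargs": {
  "steps": [
    [[-1.4, -14.4, 0], -95],
    [[-1.4, -14.4, 0], -95],
    [[-1.4, -14.4, 0], -95],
    [[-1.4, -14.4, 0], -95],
    [[-1.4, -14.4, 0], -95],
    [[-1.4, -14.4, 0], -95],
    [[-1.4, -14.4, 0], -95],
    [[-1.4, -14.4, 0], -95],
    [[-1.4, -14.4, 0], -95],
    [[-1.4, -14.4, 0], -95],
    [[-1.4, -14.4, 0], -95],
    [[-1.4, -14.4, 0], -95],
    [[-1.4, -14.4, 0], -95],
    [[-1.4, -14.4, 0], -95],
    [[-1.4, -14.4, 0], -95]
  ]
}}

```text
time_s: 20.1
tcp_pos: [0.6525, -0.0642, 0.2222]
ee_rot: [[0.89, -0.456, -0.001], [-0.456, -0.89, -0.0], [-0.001, 0.001, -1.0]]
wrist_force: [0.4, -0.3, 0.8]
gripper_width: 0.5
```

Run:
```python
from h import *
show();look("wrist",("bar_end_a","tee_hub"),"w5")
plan([.6527,-.0642,.152],-27-90)
```

```text
t 20.1 tcp [ 0.6525 -0.0642  0.2222] F [ 0.3828 -0.2827  0.8235] M [ 0.0406 -0.0162  0.0087] w 0.4999369985840032
J [  8.4896  25.09     5.1884   0.0038 -70.1584  54.4084]
[[ 0.8902 -0.4556 -0.001 ]
 [-0.4556 -0.8902 -0.0002]
 [-0.0008  0.0007 -1.    ]]
wrist bar_end_a []
wrist tee_hub [([0.591, -0.0295, 0.1702], 0.84)]
shift cm [ 0.0264 -0.0132  7.0199] turn -0.05612609744403509
```

View pics/w5.png

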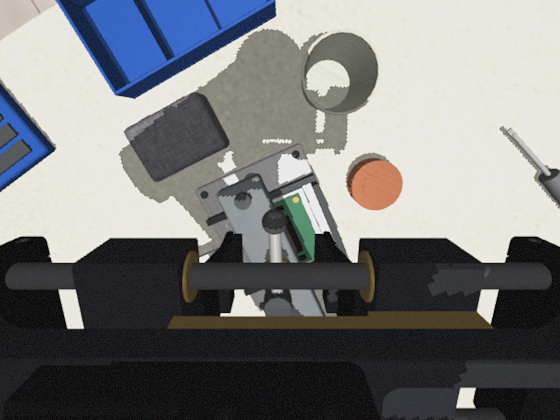

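The ball is at (275,221), between the fingers at about 232 and 325, and the rod is nearly vertical. I'll descend and close to a loose fit.

>>> {"fn": "carry_out", "kwargs": {
  "steps": [
    [[0, 0, 3], 0],
    [[0, 0, 5], 0],
    [[0, 0, 7], 0],
    [[0, 0, 7], 0],
    [[0, 0, 7], 0]
  ]
}}

```text
time_s: 20.75
tcp_pos: [0.6527, -0.0643, 0.1525]
ee_rot: [[0.891, -0.455, -0.001], [-0.455, -0.891, -0.001], [-0.0, 0.001, -1.0]]
wrist_force: [0.4, -0.2, 0.7]
gripper_width: 0.498
```

>>> {"fn": "carry_out", "kwargs": {
  "steps": [
    [[0, 0, 0], 0],
    [[0, 0, 0], 0],
    [[0, 0, 0], 0],
    [[0, 0, 0], 0],
    [[0, 0, 0], 0]
  ],
  "gripper": -0.47
}}

```text
time_s: 21.25
tcp_pos: [0.6535, -0.0637, 0.1533]
ee_rot: [[0.891, -0.455, 0.001], [-0.455, -0.891, 0.0], [0.001, -0.001, -1.0]]
wrist_force: [0.5, 3.0, 2.3]
gripper_width: 0.276
```

Run:
```python
from h import *
H=np.array([.5885,-.0315]);feel(H);arc(-27,3,12,H)
```

```text
t 21.25 ang -26.353810695525155 yaw -27.041658070038864 rad 0.07248324534276433 z 0.15326877803828343 rxF 0.21305762629826808 72mm*Ft 0.21163717243803895 Fr -0.8457611623509756 Fz 2.3351454457319165 Mz 0.015090390938005217 w 0.27590329026643373 j6 54.4346835685999
[[[-0.06, 0.46, 0.13], 3.0], [[-0.09, 0.83, 0.13], 6.0], [[-0.14, 1.21, 0.13], 9.0], [[-0.2, 1.58, 0.13], 12.0], [[-0.29, 1.95, 0.12], 15.0], [[-0.4, 2.31, 0.12], 18.0], [[-0.52, 2.66, 0.12], 21.0], [[-0.67, 3.01, 0.12], 24.0], [[-0.83, 3.35, 0.12], 27.0], [[-1.01, 3.68, 0.12], 30.0], [[-1.21, 4.0, 0.12], 33.0], [[-1.42, 4.31, 0.12], 36.0]]
```

>>> {"fn": "carry_out", "kwargs": {
  "steps": [
    [[0, 0.45, 0.1], 3],
    [[-0.1, 0.85, 0.1], 6],
    [[-0.1, 1.2, 0.1], 9],
    [[-0.2, 1.6, 0.1], 12],
    [[-0.3, 1.95, 0.1], 15],
    [[-0.4, 2.3, 0.1], 18],
    [[-0.5, 2.65, 0.1], 21],
    [[-0.65, 3.0, 0.1], 24],
    [[-0.8, 3.35, 0.1], 27],
    [[-1.0, 3.7, 0.1], 30]
  ]
}}

```text
time_s: 22.25
tcp_pos: [0.6314, -0.0891, 0.1532]
ee_rot: [[0.544, -0.839, 0.011], [-0.839, -0.544, 0.004], [0.003, -0.011, -1.0]]
wrist_force: [6.2, 8.8, 0.2]
gripper_width: 0.268
```

Run:
```python
from h import *
H=np.array([.5885,-.0315]);feel(H);arc(-57,3,10,H)
```

```text
t 22.25 ang -53.348658837533755 yaw -57.06652342931483 rad 0.07180687289760769 z 0.15324863419519746 rxF 0.7340464499696262 72mm*Ft 0.7360206936343815 Fr -3.390605621050365 Fz 0.21812724914290849 Mz 0.049236436407171576 w 0.2675222844616299 j6 26.60978240389198
[[[0.02, 0.84, 0.12], 2.9], [[-0.0, 1.21, 0.11], 5.9], [[-0.05, 1.58, 0.11], 8.9], [[-0.12, 1.96, 0.1], 11.9], [[-0.21, 2.32, 0.1], 14.9], [[-0.32, 2.68, 0.09], 17.9], [[-0.44, 3.04, 0.09], 20.9], [[-0.58, 3.39, 0.09], 23.9], [[-0.75, 3.73, 0.08], 26.9], [[-0.93, 4.06, 0.08], 29.9]]
```

>>> {"fn": "carry_out", "kwargs": {
  "steps": [
    [[0, 0.5, 0.1], 3],
    [[0, 0.9, 0.1], 6],
    [[0, 1.3, 0.1], 9],
    [[-0.1, 1.7, 0.1], 12],
    [[-0.2, 2.1, 0.1], 15],
    [[-0.3, 2.5, 0.1], 18],
    [[-0.4, 2.9, 0.1], 21],
    [[-0.55, 3.3, 0.1], 24]
  ]
}}

```text
time_s: 23.05
tcp_pos: [0.6059, -0.1008, 0.1532]
ee_rot: [[0.155, -0.988, 0.024], [-0.988, -0.155, 0.005], [-0.002, -0.024, -1.0]]
wrist_force: [8.9, 4.1, -2.6]
gripper_width: 0.269
```

Run:
```python
from h import *
H=np.array([.5885,-.0315]);feel(H);arc(-81,3,8,H)
```

```text
t 23.05 ang -75.91137163285637 yaw -81.10364131637179 rad 0.07142168664545505 z 0.15319265740859803 rxF 0.691183999165175 72mm*Ft 0.6967806317279044 Fr -1.8230828286154792 Fz -2.6256259640140334 Mz 0.012619985322364156 w 0.2688041490738996 j6 3.4656056261401798
[[[0.08, 1.01, 0.09], 2.9], [[0.05, 1.39, 0.09], 5.9], [[0.0, 1.76, 0.08], 8.9], [[-0.07, 2.13, 0.07], 11.9], [[-0.15, 2.5, 0.06], 14.9], [[-0.26, 2.86, 0.05], 17.9], [[-0.39, 3.22, 0.04], 20.9], [[-0.53, 3.56, 0.03], 23.9]]
```

>>> {"fn": "carry_out", "kwargs": {
  "steps": [
    [[0, 0.6, 0.1], 1],
    [[0, 1.1, 0.1], 4],
    [[0, 1.6, 0.1], 7],
    [[-0.05, 2.0, 0.1], 10],
    [[-0.1, 2.4, 0.1], 13],
    [[-0.2, 2.75, 0.05], 16],
    [[-0.3, 3.1, 0.05], 19]
  ]
}}

```text
time_s: 23.75
tcp_pos: [0.5799, -0.1027, 0.1531]
ee_rot: [[-0.176, -0.984, 0.036], [-0.984, 0.177, 0.005], [-0.011, -0.034, -0.999]]
wrist_force: [10.7, -1.8, -4.9]
gripper_width: 0.262
```

Run:
```python
from h import *
H=np.array([.5885,-.0315]);feel(H);arc(-100,2,12,H)
```

```text
t 23.75 ang -96.91687752213495 yaw -100.15396569814983 rad 0.07167866422623326 z 0.15313330937174197 rxF 0.7802019400486032 72mm*Ft 0.783699588851161 Fr 0.5254247980249706 Fz -4.855373145185615 Mz -0.07202756428060987 w 0.2618795326775811 j6 -15.77906927016245
[[[0.04, 0.64, 0.09], 1.8], [[0.03, 0.89, 0.08], 3.8], [[0.01, 1.14, 0.07], 5.8], [[-0.02, 1.39, 0.07], 7.8], [[-0.06, 1.64, 0.06], 9.8], [[-0.11, 1.89, 0.05], 11.8], [[-0.16, 2.13, 0.04], 13.8], [[-0.23, 2.37, 0.03], 15.8], [[-0.3, 2.61, 0.03], 17.8], [[-0.38, 2.85, 0.02], 19.8], [[-0.47, 3.09, 0.01], 21.8], [[-0.57, 3.32, 0.01], 23.8]]
```

>>> {"fn": "carry_out", "kwargs": {
  "steps": [
    [[0, 0.4, 0.1], 1],
    [[0, 0.8, 0.1], 3],
    [[0, 1.1, 0.1], 5],
    [[0, 1.4, 0.1], 7.5],
    [[-0.05, 1.7, 0.05], 10],
    [[-0.1, 2.0, 0.05], 12.5],
    [[-0.2, 2.3, 0.05], 15],
    [[-0.3, 2.6, 0.05], 17.5]
  ]
}}

```text
time_s: 24.55
tcp_pos: [0.5591, -0.0967, 0.153]
ee_rot: [[-0.465, -0.884, 0.045], [-0.885, 0.465, 0.002], [-0.023, -0.039, -0.999]]
wrist_force: [8.4, -8.7, -4.2]
gripper_width: 0.267
```

Run:
```python
from h import *
H=np.array([.5885,-.0315]);feel(H);arc(-118,2,10,H)
```

```text
t 24.55 ang -114.30783210644317 yaw -117.69851622477114 rad 0.07150709954649224 z 0.15303305848033713 rxF 0.8047644601405044 72mm*Ft 0.8103117242567377 Fr 4.434972324318565 Fz -4.221320338304128 Mz -0.10759436881211562 w 0.26691326025075823 j6 -34.501527684410746
[[[0.06, 0.72, 0.07], 2.3], [[0.04, 0.97, 0.06], 4.3], [[0.02, 1.22, 0.06], 6.3], [[-0.01, 1.47, 0.05], 8.3], [[-0.05, 1.71, 0.04], 10.3], [[-0.1, 1.96, 0.03], 12.3], [[-0.16, 2.2, 0.02], 14.3], [[-0.23, 2.45, 0.01], 16.3], [[-0.3, 2.69, 0.01], 18.3], [[-0.38, 2.92, -0.0], 20.3]]
```

>>> {"fn": "carry_out", "kwargs": {
  "steps": [
    [[0, 0.4, 0.1], 1],
    [[0, 0.8, 0.1], 3],
    [[0, 1.15, 0.1], 5.5],
    [[0, 1.45, 0.05], 8],
    [[-0.05, 1.75, 0.05], 10.5],
    [[-0.1, 2.05, 0.05], 13],
    [[-0.2, 2.35, 0], 15.5],
    [[-0.3, 2.65, 0], 18]
  ]
}}

```text
time_s: 25.35
tcp_pos: [0.5398, -0.084, 0.153]
ee_rot: [[-0.716, -0.696, 0.051], [-0.697, 0.717, -0.002], [-0.036, -0.037, -0.999]]
wrist_force: [6.9, -11.6, -3.6]
gripper_width: 0.27
```

Run:
```python
from h import *
H=np.array([.5885,-.0315]);feel(H);arc(-136,2,10,H)
```

```text
t 25.35 ang -132.80613739202317 yaw -135.76380899601287 rad 0.07161341889176215 z 0.15302088918174891 rxF 0.9286918377167716 72mm*Ft 0.933705070228106 Fr 3.7871234098854196 Fz -3.5593725641930005 Mz -0.20747563830073093 w 0.27028883829914907 j6 -54.66949576667181
[[[0.05, 0.65, 0.08], 2.2], [[0.03, 0.9, 0.07], 4.2], [[0.01, 1.15, 0.06], 6.2], [[-0.02, 1.4, 0.05], 8.2], [[-0.06, 1.65, 0.04], 10.2], [[-0.11, 1.9, 0.04], 12.2], [[-0.17, 2.14, 0.03], 14.2], [[-0.24, 2.39, 0.02], 16.2], [[-0.31, 2.63, 0.02], 18.2], [[-0.39, 2.86, 0.01], 20.2]]
```

```bash
cat >> h.py <<'E'
def lever():
    s=r.sense();F=np.array(s["wrist_force"]);M=np.array(s["moment"]);z=np.array(s["ee_rot"])[:,2]
    print("F",F,"M",M,"nearest point of line of action rel. to ref",np.cross(F,M)/(F@F),"z",z)
E
python3 - <<'E'
from h import *
lever()
look("top",("bar_end_a","tee_hub"));look("scene",("bar_end_a",))
lever()
E
```

```text
F [  6.9407 -11.5905  -3.5594] M [-3.2265 -2.0311 -0.2075] nearest point of line of action rel. to ref [-0.0247  0.0662 -0.2638] z [ 0.0513 -0.0016 -0.9987]
top bar_end_a [([0.6327, 0.0267, 0.1708], 0.72)]
top tee_hub [([0.5885, -0.0331, 0.1713], 0.75)]
scene bar_end_a [([0.6352, 0.0213, 0.1716], 0.69), ([0.5878, -0.0314, 0.1717], 0.57)]
F [ 6.2582 -9.6694 -2.7925] M [-2.6241 -1.7012 -0.2098] nearest point of line of action rel. to ref [-0.0194  0.0615 -0.2564] z [ 0.0502 -0.0012 -0.9987]
```

The moment's reference is about 0.30 m up the tilted tool, so I'll use the full wrench about the hub. It gives about 0.90 N m, so the foot has touched.

```bash
cat >> h.py <<'E'
def torque(hub,L=.302):
    s=r.sense();P=np.array(s["tcp_pos"])-L*np.array(s["ee_rot"])[:,2];F=s["wrist_force"];x,y=P[:2]-hub
    print("torque about screw from full wrench",s["moment"][2]+x*F[1]-y*F[0])
E
python3 - <<'E'
from h import *
H=np.array([.5885,-.0315]);feel(H);torque(H);arc(-136,2,10,H)
E
```

```text
t 25.6 ang -133.16010879017853 yaw -135.66480508027584 rad 0.07179908310261524 z 0.15299041186975576 rxF 0.8026619956938236 72mm*Ft 0.8049081017839665 Fr 2.7724138683308537 Fz -2.7924903502646385 Mz -0.20979416071314497 w 0.26880269349824026 j6 -54.55070434700684
torque about screw from full wrench 0.7372351801563776
[[[0.02, 0.61, 0.08], 2.3], [[0.01, 0.86, 0.07], 4.3], [[-0.01, 1.11, 0.06], 6.3], [[-0.05, 1.36, 0.05], 8.3], [[-0.09, 1.61, 0.04], 10.3], [[-0.14, 1.85, 0.04], 12.3], [[-0.19, 2.1, 0.03], 14.3], [[-0.26, 2.34, 0.02], 16.3], [[-0.33, 2.58, 0.02], 18.3], [[-0.42, 2.82, 0.01], 20.3]]
```

>>> {"fn": "carry_out", "kwargs": {
  "steps": [
    [[0, 0.4, 0.05], 1],
    [[0, 0.7, 0.05], 3],
    [[0, 1.0, 0.05], 5],
    [[0, 1.25, 0.05], 7],
    [[-0.05, 1.5, 0.05], 9],
    [[-0.1, 1.75, 0.05], 11]
  ]
}}

```text
time_s: 26.2
tcp_pos: [0.5301, -0.0734, 0.153]
ee_rot: [[-0.835, -0.547, 0.055], [-0.548, 0.836, -0.006], [-0.043, -0.035, -0.998]]
wrist_force: [6.4, -13.4, -2.4]
gripper_width: 0.265
```

Run:
```python
from h import *
H=np.array([.5885,-.0315]);feel(H);torque(H);arc(-147,2,8,H)
```

```text
t 26.2 ang -144.2910370271889 yaw -146.7178777807662 rad 0.07186230369189653 z 0.15297413987295153 rxF 1.0463424775048633 72mm*Ft 1.0483473881292427 Fr 2.627503675162472 Fz -2.446034571536727 Mz -0.20867714971144538 w 0.26484697361486753 j6 -67.44372247684137
torque about screw from full wrench 1.0482522684708293
[[[0.02, 0.59, 0.08], 2.3], [[0.0, 0.84, 0.07], 4.3], [[-0.02, 1.09, 0.06], 6.3], [[-0.05, 1.34, 0.05], 8.3], [[-0.09, 1.59, 0.05], 10.3], [[-0.14, 1.84, 0.04], 12.3], [[-0.2, 2.08, 0.03], 14.3], [[-0.26, 2.33, 0.03], 16.3]]
```

1.05 N m by both measures, and rising at about the stated 0.7 N m a rad. About 12° more is needed.

>>> {"fn": "carry_out", "kwargs": {
  "steps": [
    [[0, 0.4, 0.05], 1],
    [[0, 0.7, 0.05], 3],
    [[0, 1.0, 0.05], 5],
    [[0, 1.25, 0.05], 7],
    [[-0.05, 1.5, 0.05], 9]
  ]
}}

```text
time_s: 26.7
tcp_pos: [0.5241, -0.0636, 0.153]
ee_rot: [[-0.911, -0.409, 0.058], [-0.41, 0.912, -0.01], [-0.049, -0.033, -0.998]]
wrist_force: [5.4, -13.8, -2.4]
gripper_width: 0.267
```

Run:
```python
from h import *
H=np.array([.5885,-.0315]);feel(H);torque(H);arc(-156,1,6,H)
```

```text
t 26.7 ang -153.52546647110103 yaw -155.77031213781726 rad 0.0719908267014999 z 0.15296353370691707 rxF 1.0609706348802976 72mm*Ft 1.061105827109357 Fr 1.271501539564115 Fz -2.370571325554283 Mz -0.327788311588959 w 0.26695678552597235 j6 -78.2755852634922
torque about screw from full wrench 0.9579130111713177
[[[0.01, 0.44, 0.08], 1.2], [[0.01, 0.57, 0.08], 2.2], [[-0.0, 0.69, 0.07], 3.2], [[-0.01, 0.82, 0.07], 4.2], [[-0.02, 0.94, 0.07], 5.2], [[-0.03, 1.07, 0.06], 6.2]]
```

>>> {"fn": "carry_out", "kwargs": {
  "steps": [
    [[0, 0.3, 0.05], 1],
    [[0, 0.5, 0.05], 2],
    [[0, 0.7, 0.05], 3]
  ]
}}

```text
time_s: 27.0
tcp_pos: [0.5224, -0.0603, 0.1529]
ee_rot: [[-0.931, -0.36, 0.06], [-0.361, 0.932, -0.015], [-0.051, -0.036, -0.998]]
wrist_force: [5.0, -14.4, -2.2]
gripper_width: 0.269
```

Run:
```python
from h import *
H=np.array([.5885,-.0315]);feel(H);torque(H);lever();arc(-159,1,4,H)
```

```text
t 27.0 ang -156.4557814956852 yaw -158.78820132230769 rad 0.07205142489963429 z 0.1529307488015462 rxF 1.0932180941205665 72mm*Ft 1.0924378370909955 Fr 1.1304852988610143 Fz -2.233242540966693 Mz -0.300381996643704 w 0.26920742455325397 j6 -82.1881150142954
torque about screw from full wrench 1.0312682568064513
F [  5.0245 -14.3612  -2.2332] M [-3.9381 -1.4694 -0.3004] nearest point of line of action rel. to ref [ 0.0044  0.0436 -0.2704] z [ 0.0603 -0.0152 -0.9981]
[[[0.0, 0.45, 0.08], 1.2], [[0.0, 0.57, 0.07], 2.2], [[-0.01, 0.7, 0.07], 3.2], [[-0.01, 0.82, 0.06], 4.2]]
```

>>> {"fn": "carry_out", "kwargs": {
  "steps": [
    [[0, 0.3, 0.05], 1],
    [[0, 0.5, 0.05], 2],
    [[0, 0.7, 0.05], 3.2],
    [[0, 0.85, 0.05], 4.4]
  ]
}}

```text
time_s: 27.4
tcp_pos: [0.5205, -0.0555, 0.1529]
ee_rot: [[-0.956, -0.287, 0.062], [-0.289, 0.957, -0.02], [-0.054, -0.037, -0.998]]
wrist_force: [4.2, -14.7, -2.1]
gripper_width: 0.266
```

Run:
```python
from h import *
H=np.array([.5885,-.0315]);feel(H);torque(H);arc(-163,1,4,H)
```

```text
t 27.4 ang -160.56130046185322 yaw -163.20511534888138 rad 0.07207956680914147 z 0.15290952964299442 rxF 1.1007544611641795 72mm*Ft 1.0995393661795636 Fr 0.979839384850352 Fz -2.1080863846906492 Mz -0.23148423930847828 w 0.26600601180715766 j6 -87.70688637201958
torque about screw from full wrench 1.1204752635078923
[[[0.0, 0.44, 0.07], 0.8], [[0.0, 0.56, 0.07], 1.8], [[-0.0, 0.69, 0.07], 2.8], [[-0.01, 0.81, 0.06], 3.8]]
```

>>> {"fn": "carry_out", "kwargs": {
  "steps": [
    [[0, 0.3, 0.05], 1],
    [[0, 0.5, 0.05], 2],
    [[0, 0.7, 0.05], 3.2],
    [[0, 0.9, 0.05], 4.5],
    [[0, 1.1, 0.05], 6]
  ]
}}

```text
time_s: 27.9
tcp_pos: [0.5183, -0.0483, 0.1529]
ee_rot: [[-0.981, -0.184, 0.064], [-0.186, 0.982, -0.026], [-0.058, -0.037, -0.998]]
wrist_force: [5.1, -15.5, -1.9]
gripper_width: 0.269
```

Run:
```python
from h import *
H=np.array([.5885,-.0315]);feel(H);torque(H);arc(-169,1,4,H)
```

```text
t 27.9 ang -166.54348022768653 yaw -169.23977487178203 rad 0.07215292050644612 z 0.15286330706092158 rxF 1.1747004487178052 72mm*Ft 1.172210794989591 Fr -1.3761664306665498 Fz -1.9286387765201334 Mz -0.2686540435998787 w 0.2692929650230952 j6 -95.1718964130557
torque about screw from full wrench 1.1641936007210736
[[[-0.0, 0.44, 0.07], 0.8], [[-0.01, 0.56, 0.07], 1.8], [[-0.01, 0.69, 0.06], 2.8], [[-0.02, 0.81, 0.06], 3.8]]
```

>>> {"fn": "carry_out", "kwargs": {
  "steps": [
    [[0, 0.3, 0.05], 1],
    [[0, 0.5, 0.05], 2],
    [[0, 0.7, 0.05], 3.2],
    [[0, 0.85, 0.05], 4.4]
  ]
}}

```text
time_s: 28.3
tcp_pos: [0.5174, -0.0434, 0.1529]
ee_rot: [[-0.992, -0.108, 0.064], [-0.11, 0.993, -0.031], [-0.06, -0.038, -0.997]]
wrist_force: [3.8, -15.3, -1.1]
gripper_width: 0.27
```

Run:
```python
from h import *
H=np.array([.5885,-.0315]);feel(H);torque(H)
```

```text
t 28.3 ang -170.48331875231062 yaw -173.66013013348862 rad 0.07211546666556272 z 0.15288005901529783 rxF 1.1319436550767492 72mm*Ft 1.1301312594076935 Fr -1.1862331552144694 Fz -1.051744891593985 Mz -0.1571793336481006 w 0.2699813403452059 j6 -100.71173450209474
torque about screw from full wrench 1.2351231310848616
```

Readings are 1.13 N m from force alone and 1.235 from the full wrench. The trend over the last few puts it at about 1.2, so I'll stop here and let go.

>>> {"fn": "carry_out", "kwargs": {
  "steps": [
    [[0, -0.1, 0], 0],
    [[0, -0.1, 0], 0],
    [[0, -0.1, 0], 0],
    [[0, -0.1, 0], 0],
    [[0, -0.1, 0], 0],
    [[0, -0.1, -2], 0],
    [[0, -0.1, -5], 0],
    [[0, -0.1, -9], 0],
    [[0, -0.1, -12], 0],
    [[0, -0.1, -12], 0],
    [[0, -0.1, -12], 0]
  ],
  "gripper": 0
}}

```text
time_s: 29.4
tcp_pos: [0.5097, -0.0403, 0.273]
ee_rot: [[-0.992, -0.108, 0.065], [-0.11, 0.993, -0.03], [-0.061, -0.037, -0.997]]
wrist_force: [0.9, 0.6, -1.0]
gripper_width: 0.5
```

Run:
```python
from h import *
show()
look("top",("press","carriage_post","tee_hub","bar_end_a","cup","fin_sink","spare_board","foam_block","thermometer","multimeter"),"top9")
look("scene",("carriage_post","bar_end_a","foot","cup","fin_sink","spare_board","foam_block","driver"),"scene9")
```

```text
t 29.4 tcp [ 0.5097 -0.0403  0.273 ] F [ 0.8736  0.5775 -1.0474] M [0.0818 0.0275 0.02  ] w 0.4998603555744815
J [  15.3537    6.8207  -14.0762    2.9079  -65.9823 -100.181 ]
[[-0.992  -0.1082  0.0652]
 [-0.1104  0.9934 -0.0302]
 [-0.0615 -0.0371 -0.9974]]
top press [([0.5907, -0.0309, -0.0036], 0.91), ([0.7523, 0.0193, -0.0014], 0.63)]
top carriage_post [([0.5964, 0.1135, 0.0603], 0.83)]
top tee_hub [([0.5872, -0.0326, 0.1702], 0.54)]
top bar_end_a [([0.6554, -0.0138, 0.1706], 0.49), ([0.5931, -0.1753, 0.0042], 0.2)]
top cup [([0.7296, -0.1698, 0.0004], 0.88), ([0.4981, -0.3829, 0.0061], 0.5)]
top fin_sink [([0.593, -0.1704, 0.0018], 0.82), ([0.3925, -0.1309, 0.0028], 0.5), ([0.5887, -0.0315, -0.0009], 0.22)]
top spare_board [([0.3916, -0.1304, -0.0002], 0.76)]
top foam_block [([0.7536, 0.021, -0.0002], 0.59)]
top thermometer [([0.6559, -0.0136, 0.1711], 0.54), ([0.5956, 0.1096, 0.0636], 0.18)]
top multimeter [([0.6741, 0.4667, 0.0003], 0.78)]
scene carriage_post [([0.5974, 0.1092, 0.063], 0.65)]
scene bar_end_a [([0.659, -0.0153, 0.1722], 0.87), ([0.5192, -0.0461, 0.1689], 0.57)]
scene foot [([0.589, -0.0292, 0.0533], 0.62)]
scene cup [([0.7276, -0.1722, -0.0029], 0.97)]
scene fin_sink [([0.5946, -0.1736, -0.001], 0.74)]
scene spare_board [([0.3908, -0.1288, 0.0017], 0.79)]
scene foam_block [([0.7573, 0.0171, 0.0011], 0.83)]
scene driver [([0.501, -0.3792, -0.0011], 0.68)]
```

View pics/scene9.png

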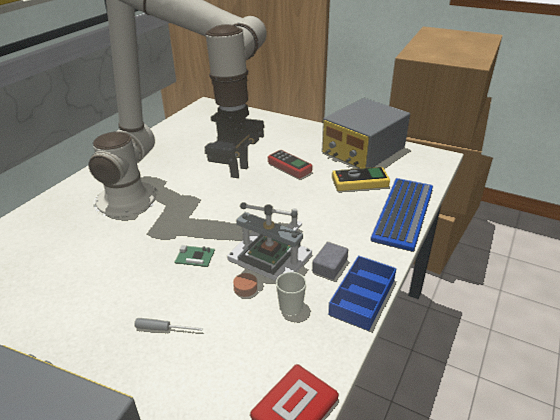

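The scene view shows the clamp down on the device at (268,245), the post home at (294,218), the gripper clear at (235,160) and the bystanders where they were. I'm handing in.

```bash
python3 -c "
from station import r
print(r.finish_job())"
```

```text
the job is handed in; nothing more can be done
None
```

The carriage is home, the clamp is screwed down to about 1.2 N m, and the gripper has let go and is clear. I handed the job in at about 29 s on the robot's clock.

- **Carriage:** I pinched the post and pushed it until it stopped dead against about 16 N. It stood about 140 mm from the screw axis. The last look put it at y = 0.109 to 0.114 m, against 0.108 m measured at the stop.
- **Clamp:** I turned the T-handle about 380° clockwise in two loose holds, one on each bar end. It ran free at about 0.75 N m and began to stiffen at about 340°.
- **Final torque:** the last reading was 1.13 N m from force alone and 1.235 from force and moment together. They disagree by about 0.1 N m. The one before gave 1.17 and 1.16, so I put the true value at about 1.2. Extrapolating from the first readings after touch at the stated slope would give up to 1.37, but no direct reading passed 1.24.
- **Handle angle:** the cameras put the final bar angle 3 to 5° behind the arm's own reading, which probably comes from the loose grip.
- **Other things:** the cup, heat sink, board, foam block, meter and screwdriver were found within about 4 mm of where they started. In the last top picture the network reported a bar end as the thermometer, so I only have the scene view showing it undisturbed.

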